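# Set the jig stop with its thumbwheel and feed the blank to it

### The job

Roll the knurled thumbwheel of the stop jig with a fingertip, click by click, until the pointer on the stop stands at the long line of the scale (the fourth click from home). Then, holding the thin dowel as a push stick and never touching the blank with the gripper, feed the wooden blank along the channel and under the guard until it rests against the stop, gently, so that the stop keeps its setting. Draw the dowel out, lay it flat on the bench off the jig, and leave the tape, sanding block and tin where they are.

Things in the scene. Friction and masses are not known exactly. Their poses are not given: they have to be found in the camera images.
- jig: stop jig fixed to the bench: plywood board 92 mm wide (x), 315 mm long (y from -170 to +145), 12 mm thick. Origin on the bench top, on the channel's centre line; +y is the feed direction, z up. On it stand, from -y to +y: two wooden fences forming the guide channel, a plastic guard over it, the sliding steel stop, and a dark steel wheel housing (46 mm wide, y 61 to 145, top at z = 62)
- channel_mouth (a point): point on the channel floor (z = 12 mm) and centre line where the parallel fences start, jig y = -120 mm; axes as the jig's. The channel is 44 mm wide, its fences 20 mm high (tops at z = 32), from jig y = -120 to +65; short flared ends reach out to y = -138
- guard (a point): middle of the top of the flat pale plastic guard that bridges the channel from jig y = -70 to 0 mm; its underside is 29 mm above the channel floor, its top 46 mm above the bench. Fingers do not fit beneath it
- long_line (a point): middle of the long broad tick (click 4) of the scale on top of the -x fence. Seven ticks 4 mm apart, one for each click 0 to 6, click 0 nearest the channel mouth; the stop's pointer stands over them
- wheel (a joint): turn of the steel thumbwheel, rad: 0 at home, 4.71 at the far end. It stands upright, axle along the jig's x. 8 clicks a turn: one click = 0.785 rad; let go between clicks it snaps to the nearer. The value grows as its top edge is rolled in the jig's +y (away from the channel mouth). It starts at click 0, 1 or 2; the long line is click 4 (3.142 rad)
- wheel_top (a point): top of the thumbwheel's rim, mid-width, 81 mm above the bench; fixed to the jig, does not turn; axes as the jig's. Wheel 14 mm wide, rim radius 33 mm, 24 low knurl ridges, standing 19 mm out of the housing. One click = 26 mm of rim travel. The rim needs 3 to 4 N along it to pass a click: press down with 6 to 15 N and drag
- stop: steel stop block in the channel, 40 mm wide, 28 mm high, with a small pointer over the scale. Origin at the foot of the face that the blank meets, on the centre line; axes as the jig's. The wheel moves it 4 mm in +y a click: face at jig y = 20 mm at click 0, 36 at click 4. A push of about 20 N along the channel drives it, and the wheel, past a click
- blank: sawn wooden block, 40 mm wide (x), 80 mm long (y), 22 mm thick, 50 g; origin in the centre of its underside. It starts in the mouth of the channel, its long side along it, its rear end at jig y = -160 to -140 mm. Against the stop its origin is 40 mm in -y from the stop's origin
- stick: thin round beech dowel, the push stick, 12 mm thick, 190 mm long along its y, 30 g; lying on the bench to the right of the channel mouth; origin underneath its middle (see stick_mid). Held by its middle it reaches 95 mm ahead, enough to push the blank home with the gripper still outside the fences
- stick_mid (a point): middle of the dowel's length, on its axis; y along the dowel (either end is as good)
- tape_roll: bystander: roll of masking tape lying flat, 83 mm across, 19 mm high; origin in the middle underneath
- sanding_block: bystander: cork sanding block 62 x 110 x 38 mm; origin in the middle underneath
- wax_tin: bystander: round flat tin, 67 mm across, 36 mm high; origin in the middle underneath
Things that resemble listed ones, but are neither listed nor needed, are in the scene too. There is more than one size of the stick; the one meant has the size given above. What is shaped like the blank but purple is not meant.

How it is judged:
By the outcome, as a careful person would: the job done as asked, in the order asked, and still so for the second after the job is handed in, with the robot touching nothing.
It also fails if it takes over 64 s, if anything falls off the work surface, if the arm or the gripper's body presses on something with over 40 N, if the wrist force passes 120 N, or if a joint passes its speed limit or range.

### The arm

A 6-joint arm with a two-finger parallel gripper is mounted at the origin on a cart in front of the work surface, level with it; the furniture and walls round the work are solid. World frame = base frame: x ahead of the robot, y to its left, z up, the work surface at z = 0. Lengths are in m, angles in rad, forces in N, time in s.
With the tool pointing down it reaches from about 0.35 to 0.775 m from the base axis. Payload 7.3 kg.
Tool frame: the origin (TCP) lies at the very end of the fingers, on their centre line; the grasp point (between the pads) lies 19 mm behind it; z points along the fingers, y is the line along which they close (so a half turn about z gives the same grasp; the last joint's range is limited). The gripper opens to 92 mm and grips with 3 to 60 N. Pads are 19 mm wide; open, the fingers measure 130 mm over their backs; the gripper's body (75 mm by 190 mm) begins 47 mm behind the grasp point.
Start: joints at [-1.456, 0.342, 1.524, -0, 1.275, -0.146], TCP at [0.135, -0.507, 0.227] pointing down, gripper open.
Joint ranges: [-2.53, 2.53], [-0.77, 2.02], [0.04, 2.7], [-1, 4.14], [0.28, 2.66], [-3.11, 3.11]. Speed limits (rad/s): [2.57, 2.57, 3.14, 3.14, 3.14, 3.14].

### API

Orientations are given as [roll, pitch, yaw] about the fixed x, y, z axes, in that order (R = Rz(yaw) Ry(pitch) Rx(roll)).
In Python, from cell import robot, read_camera, get_calibration gives the robot as it stands. The module is installed in compiled form; this text tells all that it offers.
- The arm moves only by the tool send_rows, never from a script. Its argument "plan" is a list of rows, each a list of 2 entries, a list of its own where there are three numbers: the shift along the tool's x, y, z as a fraction of full scale, then the turn, a rotation vector about the tool's x, y, z as a fraction of full scale. A call has exactly 10 rows; each row shifts and turns the commanded pose from where the row before left it, along the tool's axes as they then stand; what a row does not reach is not made up. Full scale, the value 1, is 0.025 m for a shift and 90 degrees for a turn. A row lasts 1/8 s, in which the tool goes at most 62.5 mm and 10.7 degrees, less where a joint would pass 70% of its speed; a pose out of reach is approached as far as the arm can. A call with a number of a shift or a turn outside -1 to 1 is refused whole. A call with a gripper value outside its range is refused whole. "gripper" is the opening, from -1 (shut) to 1 (fully open), so that 0 is half open, set as the call begins (left out, the last holds). The fingers move at their own pace and stop on an object; "force" is the grip in N (left out, the last holds). Time passes only in rows, so rows that do not move let the fingers close, or fill a call up. It gives the time, the measured TCP pose, the force, the opening and the grip force at its end, in the units of the state.
- robot.observe(): the state, without advancing time (a new reading comes with each control period).
- read_camera(name): name is "scene" or "top"; returns (picture, depth): 420x560x3 uint8, blue, green, red; 420x560 float32, m along the optical axis (not along the pixel's ray), 0 where there is no reading.
- get_calibration(name): a dict with "intrinsics" (3x3 intrinsics, pixels), "dist_coeffs" ([k1, k2, p1, p2, k3] as OpenCV has them; the pictures are not rectified), "rvec" (rotation vector, rad) and "tvec" (3), from world to camera coordinates, as OpenCV has them. Camera axes: x right, y down, z forward; pixel columns grow to the right and rows downward; lengths in m; the calibration is good to about 2 mm. A picture is of the moment at which its call begins. get_calibration takes no time and is no camera call.
- robot.hand_in(): hands the job in; it is judged then, once.
The state is a dict: "time": time; "qpos": joint angles; "qvel": joint speeds; "joint_efforts": joint torques, N m; "tool_pos": TCP position; "tool_rot": TCP orientation; "contact_force": force on the tool from outside, world axes, zero at the start; "torque": the same for the moment, N m; "opening": finger opening in m; "grip_force": force on a finger pad.
Only numpy, scipy, OpenCV 4.12 (cv2) and the standard library are available. Lean on these libraries where they do the work, as an engineer would, in place of code of your own. Each camera call takes 0.05 s, during which the arm holds its last target. There are 200 camera calls.

## Working session

There is one attempt and no reset: what is moved stays moved. The work goes in short steps, Python scripts to look and compute and a tool call to move; the robot and the scene stay as the last step left them, time stands still between calls to the robot, and variables do not carry over. Pictures are saved under pics/ and viewed, at most 10 in all, crops included, and the job is handed in when it is done.

Besides the shell and the picture viewer there is one more tool, called after "Request:" as name([rows], argument=value, ...), one row to a line, values as JSON. send_rows: Moves the arm, as the interface text tells. Shift numbers are shares of 0.025 m and turn numbers shares of 90 degrees, none past 1 either way. Its arguments: {"type":"object","properties":{"plan":{"type":"array"},"gripper":{"type":"number"},"force":{"type":"number"}},"required":["plan"]}

```bash
mkdir -p pics; cat > h.py <<'E'
import numpy as np, cv2
from cell import robot, read_camera, get_calibration
def cam(n):
    c=get_calibration(n); R=cv2.Rodrigues(np.array(c["rvec"],float))[0]
    return np.array(c["intrinsics"],float),np.array(c["dist_coeffs"],float),R,np.array(c["tvec"],float).ravel()
def cloud(n,depth):
    K,d,R,t=cam(n); h,w=depth.shape
    u,v=np.meshgrid(np.arange(w),np.arange(h))
    p=cv2.undistortPoints(np.stack([u,v],-1).reshape(-1,1,2).astype(np.float32),K,d).reshape(h,w,2)
    X=np.dstack([p*depth[...,None],depth]); W=(X-t)@R
    W[depth==0]=np.nan
    return W
def onplane(n,px,z):
    K,d,R,t=cam(n); p=cv2.undistortPoints(np.array(px,np.float64).reshape(-1,1,2),K,d).reshape(-1,2)
    r=np.c_[p,np.ones(len(p))]@R; o=-R.T@t
    return o+r*((z-o[2])/r[:,2])[:,None]
def proj(n,P):
    K,d,R,t=cam(n); return cv2.projectPoints(np.array(P,float).reshape(-1,1,3),cv2.Rodrigues(R)[0],t,K,d)[0].reshape(-1,2)
E
python3 - <<'E'
from h import *
for n in("scene","top"):
    p,d=read_camera(n); cv2.imwrite(f"pics/{n}0.png",p); np.save(f"{n}0.npy",d)
    K,_,R,t=cam(n); print(n,-R.T@t,R[2])
print(robot.observe())
E
```

```text
scene [0.0138078  1.01948265 0.76502701] [ 0.37400341 -0.78449786 -0.494656  ]
top [ 0.40602695 -0.08255376  1.3667843 ] [ 0.09505517  0.00535914 -0.99545758]
{'time': 0.1, 'qpos': array([-1.45598923e+00,  3.42633740e-01,  1.52490284e+00, -3.28534024e-05,
        1.27541719e+00, -1.46002519e-01]), 'qvel': array([-0.00120898, -0.00308133, -0.00267364, -0.00060492, -0.00108761,
        0.00052188]), 'joint_efforts': array([ 7.50357467e-04, -4.32007062e+01, -2.44693440e+01,  7.18272314e-02,
        5.25852456e-02, -4.95317613e-05]), 'tool_pos': array([ 0.1353466 , -0.50687939,  0.226131  ]), 'tool_rot': array([-3.14024145e+00, -1.66937366e-04,  2.60819086e-01]), 'contact_force': array([-0.0918513 ,  0.57672603, -0.04690205]), 'torque': array([-0.00034051, -0.02443983,  0.01469966]), 'grip_force': 0.0, 'opening': 0.09179082646652283}
```

View pics/top0.png

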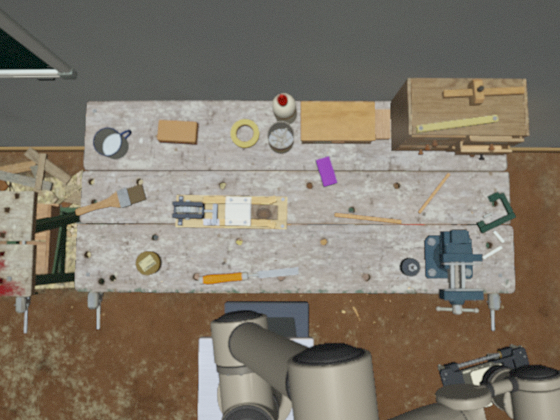

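View pics/scene0.png

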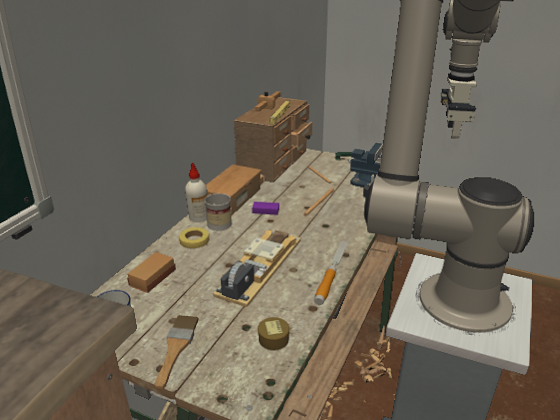

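Top view: the jig lies at about (175–287, 197–228), with the wheel at (188, 210) and the mouth on the right with the brown blank at (265, 212). One dowel lies at (335–402, 217) and another at (420–447, 175–213). The scene view agrees, with a purple decoy at (326, 171) in the top view.

```bash
python3 - <<'E'
from h import *
p=cv2.imread("pics/top0.png"); d=np.load("top0.npy"); W=cloud("top",d)
z=W[...,2]
bench=z[240:290,100:130]; print("bench z",np.nanmedian(bench), np.nanmedian(z[240:260,330:390]))
# dowels
for nm,(a,b,c,e) in dict(A=(205,230,325,412),B=(168,220,410,455)).items():
    hsv=cv2.cvtColor(p,cv2.COLOR_BGR2HSV)[a:b,c:e]
    m=((hsv[...,1]>90)&(hsv[...,0]<25)&(hsv[...,2]>90)).astype(np.uint8)
    n,l,s,_=cv2.connectedComponentsWithStats(m); k=1+np.argmax(s[1:,4]); v,u=np.nonzero(l==k)
    P=onplane("top",np.c_[u+c,v+a],0.006)[:,:2]; 
    mu=P.mean(0); U,S,V=np.linalg.svd(P-mu); q=(P-mu)@V.T
    print(nm,len(P),"mid",mu+V[0]*(q[:,0].max()+q[:,0].min())/2,"dir",V[0],"len",np.ptp(q[:,0]),"w",np.ptp(q[:,1]),"zmed",np.nanmedian(z[v+a,u+c]),np.nanmax(z[v+a,u+c]))
# jig region map
J=W[192:234,170:295]
m=np.isfinite(J[...,2])&(J[...,2]>0.006)
Q=J[m]; r=cv2.minAreaRect(Q[:,:2].astype(np.float32)); print("jig rect",r,len(Q))
for t in (30,50,70):
    s=Q[Q[:,2]>t/1000]; print(t,len(s),s.mean(0),s.min(0),s.max(0))
big=cv2.resize(p[185:240,165:300],None,fx=5.8,fy=5.8,interpolation=cv2.INTER_CUBIC); cv2.imwrite("pics/jig0.png",big)
s=cv2.imread("pics/scene0.png"); cv2.imwrite("pics/sj0.png",cv2.resize(s[225:305,205:310],None,fx=7,fy=7,interpolation=cv2.INTER_CUBIC))
E
```

```text
bench z -0.00019936392169272616 0.00095332719673668
A 218 mid [ 0.48469421 -0.3151991 ] dir [0.11063708 0.99386087] len 0.1860453540594138 w 0.010020240032041812 zmed 0.011955124176165878 0.021085978426332773
B 93 mid [ 0.55678219 -0.50478732] dir [-0.78504073  0.61944414] len 0.13920804179055699 w 0.00632263246974513 zmed 0.010460616034973166 0.020543218244644643
jig rect ((0.4992183744907379, 0.06978929787874222), (0.11649150401353836, 0.35367900133132935), 0.19655252993106842) 3663
30 2239 [0.50179082 0.07169818 0.04469054] [ 0.45442614 -0.05924852  0.03000184] [0.54392011 0.22739236 0.08618591]
50 516 [0.50392577 0.1642509  0.06212458] [0.46709725 0.01470005 0.0500158 ] [0.54156209 0.22739236 0.08618591]
70 82 [0.50363494 0.18543438 0.07787649] [0.49720492 0.16231894 0.07026078] [0.5109974  0.20854686 0.08618591]
```

View pics/jig0.png

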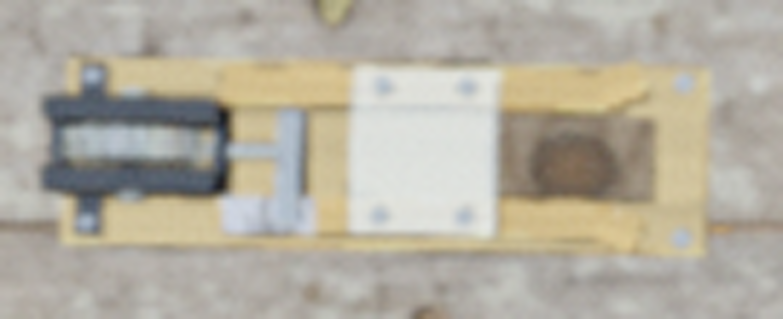

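View pics/sj0.png

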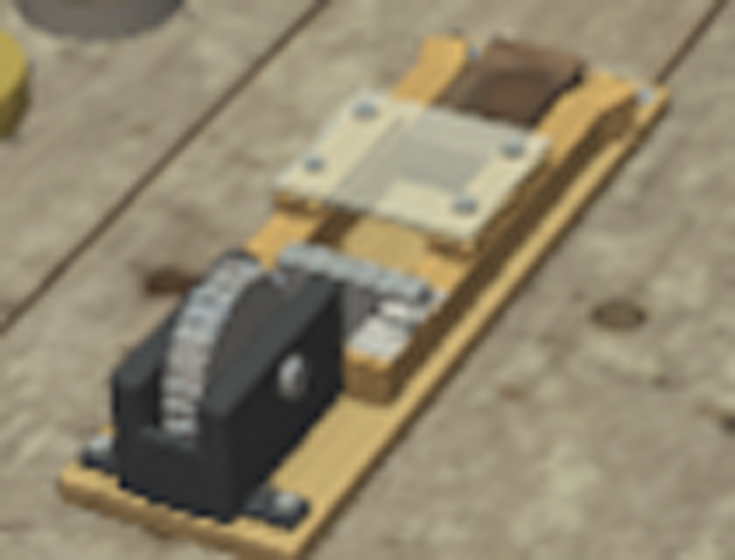

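```bash
cat >> h.py <<'E'
def jig2w(P,pose):
    x,y,a=pose; P=np.atleast_2d(np.array(P,float)); c,s=np.cos(a),np.sin(a)
    return np.c_[x+c*P[:,0]-s*P[:,1], y+s*P[:,0]+c*P[:,1], P[:,2]]
def w2jig(P,pose):
    x,y,a=pose; P=np.atleast_2d(np.array(P,float)); c,s=np.cos(a),np.sin(a); dx,dy=P[:,0]-x,P[:,1]-y
    return np.c_[c*dx+s*dy,-s*dx+c*dy,P[:,2]]
E
python3 - <<'E'
from h import *
from scipy.optimize import least_squares
f=lambda a:np.array(a,float)/5.8-0.41+[165,185]
px=f([[708,68],[705,255],[62,243],[72,57], [500,66],[497,236],[349,234],[352,66]])
B=np.array([[46,-170,12],[-46,-170,12],[-46,145,12],[46,145,12]])/1000
def model(q): 
    g=q[3]; G=np.array([[g,-.070,.046],[-g,-.070,.046],[-g,0,.046],[g,0,.046]])
    return proj("top",jig2w(np.r_[B,G],q[:3]))
r=least_squares(lambda q:(model(q)-px).ravel(),[.5,.06,0,.046],x_scale=[.01,.01,.1,.01],loss="soft_l1")
print(r.x,np.round(r.fun.reshape(-1,2),2)); 
np.save("jig.npy",r.x[:3]); pose=r.x[:3]
for nm,q,z in [("stop front",[305,165],.040),("stop back",[275,165],.04),("pointer",[288,225],.034),("scale R",[315,215],.032),("scale L",[222,215],.032),("blank rear",[655,160],.034),("blank rear lo",[655,198],.034),("blank rear hi",[655,120],.034),("wheel mid",[135,143],.081),("housL",[43,145],.062),("housR",[228,145],.062),("housT",[135,98],.062),("housB",[135,192],.062)]:
    print(nm,np.round(w2jig(onplane("top",f([q]),z),pose)[0]*1000,1))
for t in (72,):
    W=cloud("top",np.load("top0.npy"))[192:234,170:295]; s=W[W[...,2]>.07]; print(np.round(w2jig([s.mean(0)],pose)*1000,1))
# scene cross-check: project jig corners
s=cv2.imread("pics/scene0.png"); s=cv2.resize(s[225:305,205:310],None,fx=7,fy=7,interpolation=cv2.INTER_CUBIC)
G=[[0.033*k,y,.046] for k in(-1,1) for y in (-.07,0)]
ticks=[[-.036,.020+.004*k,.032] for k in range(7)]
for P,c in((B,(0,0,255)),(G,(255,0,0)),(ticks,(0,255,0)),([[0,.103,.081]],(255,0,255)),([[.023*k,y,.062] for k in(-1,1) for y in(.061,.145)],(0,255,255))):
    for u in (proj("scene",jig2w(P,pose))-[205,225]+.5)*7: cv2.circle(s,tuple(int(i) for i in u),3,c,-1)
cv2.imwrite("pics/chk.png",s)
E
```

```text
[ 0.50218399  0.08350437 -0.01414353  0.04022105] [[ 0.4  -0.26]
 [ 0.38  0.02]
 [-0.32  0.12]
 [-0.81 -0.21]
 [ 0.06  0.29]
 [-0.11  0.12]
 [-0.03  0.02]
 [ 0.28 -0.13]]
stop front [-7.4 22.6 40. ]
stop back [-7.6 37.  40. ]
pointer [-35.9  30.8  34. ]
scale R [-30.8  18.3  32. ]
scale L [-31.6  63.   32. ]
blank rear [  -1.7 -144.2   34. ]
blank rear lo [ -19.9 -144.6   34. ]
blank rear hi [  17.5 -143.9   34. ]
wheel mid [-1.2 96.  81. ]
housL [ -1.5 143.3  62. ]
housR [-0. 56. 62.]
housT [ 21.4 100.7  62. ]
housB [-22.9  99.1  62. ]
[[  0.  101.9  77.9]]
```

View pics/chk.png

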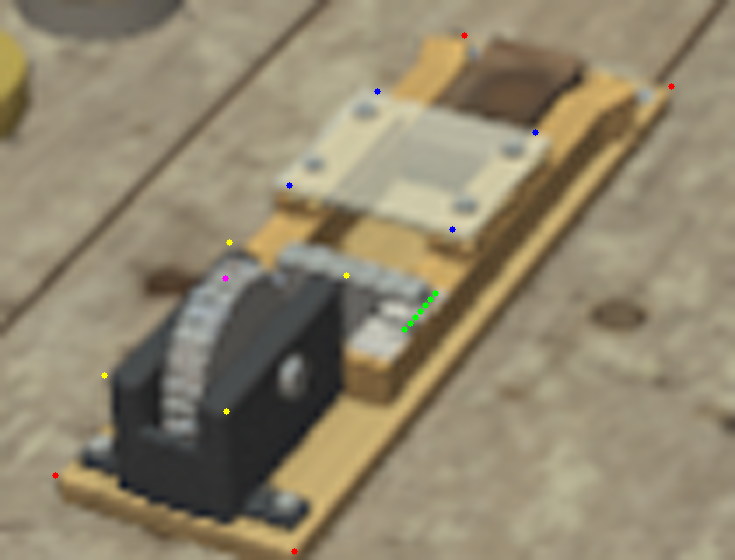

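The projected points land within about 1 px of the real corners, so the jig pose is good to about 2 mm. Next I'll measure the starting click to sub-pixel precision.

```bash
cat > prof.py <<'E'
from h import *
import sys
def prof(p,d,n):
    # sample grey along jig y at given z-plane/x set, plus depth z
    pose=np.load("jig.npy"); g=cv2.cvtColor(p,cv2.COLOR_BGR2GRAY).astype(np.float32); W=cloud(n,d)[...,2].astype(np.float32)
    ys=np.arange(-6,52,2)/1000
    for nm,xs,z in (("top",np.linspace(-.012,.014,10),.040),("scale",np.linspace(-.030,-.026,4),.032),("scaleout",np.linspace(-.040,-.036,4),.032)):
        G=np.array([[x,y,z] for x in xs for y in ys]); u=proj(n,jig2w(G,pose)).astype(np.float32)
        a=cv2.remap(g,u[:,:1],u[:,1:],cv2.INTER_LINEAR).reshape(len(xs),-1).mean(0)
        b=np.nanmedian(cv2.remap(W,u[:,:1],u[:,1:],cv2.INTER_NEAREST).reshape(len(xs),-1),0)*1000
        print(n,nm); print(" y",*["%4d"%(y*1000) for y in ys]); print(" g",*["%4d"%i for i in a]); print(" z",*["%4.0f"%i for i in b])
if __name__=="__main__":
    for n in("top","scene"): prof(cv2.imread(f"pics/{n}0.png"),np.load(f"{n}0.npy"),n)
E
python3 prof.py
```

```text
top top
 y   -6   -4   -2    0    2    4    6    8   10   12   14   16   18   20   22   24   26   28   30   32   34   36   38   40   42   44   46   48   50
 g  222  223  222  215  204  192  189  188  188  188  189  189  186  168  146  138  159  177  185  186  186  187  187  186  185  185  186  186  187
 z   48   48   46   44   45   13   13   12   11   14   13   13   11   11   17   23   41   42   43   42   41   42   42   12   14   13   15   14   13
top scale
 y   -6   -4   -2    0    2    4    6    8   10   12   14   16   18   20   22   24   26   28   30   32   34   36   38   40   42   44   46   48   50
 g  220  223  223  218  210  196  193  193  194  193  194  196  198  200  197  191  181  183  188  189  191  195  198  194  188  188  199  206  208
 z   44   46   44   47   47   37   30   30   36   35   33   33   31   32   32   34   33   45   45   42   44   44   41   32   31   31   36   34   34
top scaleout
 y   -6   -4   -2    0    2    4    6    8   10   12   14   16   18   20   22   24   26   28   30   32   34   36   38   40   42   44   46   48   50
 g  201  202  201  194  185  175 
[... 931 characters left out ...]
164  160  158  158  160  152  138  133  144  165  185  192  171  149  151  166  184  191  192
 z   38   36   35   32   32   33   31   30   30   30   30   41   40   39   39   40   42   41   35   35   34   34   33   33   33   33   34   34   35
scene scaleout
 y   -6   -4   -2    0    2    4    6    8   10   12   14   16   18   20   22   24   26   28   30   32   34   36   38   40   42   44   46   48   50
 g   97  102  112  120  136  148  153  158  156  157  158  161  163  157  146  136  135  132  134  141  141  140  126  109  105  111  127  144  155
 z   36   34   34   36   31   31   31   32   32   31   31   30   30   31   32   30   32   33   32   32   30   32   33   32   33   33   33   31   33
```

The stop's front top edge stands at about jig y = 24 in both cameras, measured against the guard edge, so it starts at click 1 and needs three clicks. I'll go to the wheel with the fingers shut and tool y along the jig. Then I'll drag the tip's flat like a rack.

Request:
send_rows([
  [[1, 0, 0], [0, 0, 0.0875]],
  [[1, 0, 0], [0, 0, 0.0875]],
  [[1, -1, 0], [0, 0, 0]],
  [[1, -1, 0], [0, 0, 0]],
  [[1, -1, 0], [0, 0, 0]],
  [[1, -1, 0], [0, 0, 0]],
  [[1, -1, 0], [0, 0, 0]],
  [[1, -1, 0], [0, 0, 0]],
  [[1, -1, 0], [0, 0, 0]],
  [[1, -1, 0], [0, 0, 0]],
], gripper=-1, force=20)

```text
time: 1.35
tool_pos: [0.3878, -0.2996, 0.2264]
tool_rot: [-3.141, 0.0, -0.014]
contact_force: [0.2, -0.7, -1.6]
opening: 0.0009
grip_force: 0.0
```

Request:
send_rows([
  [[0.45, -1, 0.3], [0, 0, 0]],
  [[0.45, -1, 0.3], [0, 0, 0]],
  [[0.45, -1, 0.3], [0, 0, 0]],
  [[0.45, -1, 0.3], [0, 0, 0]],
  [[0.45, -1, 0.3], [0, 0, 0]],
  [[0.45, -1, 0.3], [0, 0, 0]],
  [[0.45, -1, 0.3], [0, 0, 0]],
  [[0.45, -1, 0.3], [0, 0, 0]],
  [[0.45, -1, 0.3], [0, 0, 0]],
  [[0.45, -1, 0.3], [0, 0, 0]],
])

```text
time: 2.6
tool_pos: [0.5033, -0.0513, 0.1511]
tool_rot: [-3.142, 0.001, -0.014]
contact_force: [0.8, -1.0, -0.4]
opening: 0.0003
grip_force: 0.0
```

Request:
send_rows([
  [[-0.12, -1, 0], [0, 0, 0]],
  [[0, -1, 0], [0, 0, 0]],
  [[0, -1, 0.2], [0, 0, 0]],
  [[0, -1, 0.3], [0, 0, 0]],
  [[0, -1, 0.3], [0, 0, 0]],
  [[0, -1, 0.3], [0, 0, 0]],
  [[0, -1, 0.4], [0, 0, 0]],
  [[0, -1, 0.4], [0, 0, 0]],
  [[0, -0.9, 0.2], [0, 0, 0]],
  [[0, 0, 0.2], [0, 0, 0]],
])

```text
time: 3.85
tool_pos: [0.5029, 0.1714, 0.0936]
tool_rot: [3.141, 0.001, -0.012]
contact_force: [-0.3, -1.2, -0.2]
opening: 0.0006
grip_force: 0.0
```

Request:
send_rows([
  [[0.02, 0, 0.15], [0, 0, 0]],
  [[0, 0, 0.15], [0, 0, 0]],
  [[0, 0, 0.1], [0, 0, 0]],
  [[0, 0, 0.06], [0, 0, 0]],
  [[0, 0, 0.02], [0, 0, 0]],
  [[0, 0, 0.02], [0, 0, 0]],
  [[0, 0, 0.02], [0, 0, 0]],
  [[0, 0, 0], [0, 0, 0]],
  [[0, 0, 0], [0, 0, 0]],
  [[0, 0, 0], [0, 0, 0]],
])

```text
time: 5.1
tool_pos: [0.5038, 0.1703, 0.0812]
tool_rot: [3.141, -0.0, -0.014]
contact_force: [-0.1, 0.1, -0.3]
opening: 0.0006
grip_force: 0.0
```

Request:
send_rows([
  [[0, 0, 0.03], [0, 0, 0]],
  [[0, 0, 0.03], [0, 0, 0]],
  [[0, 0, 0], [0, 0, 0]],
  [[0, 0, 0], [0, 0, 0]],
  [[0, 0, 0], [0, 0, 0]],
  [[0, 0, 0], [0, 0, 0]],
  [[0, 0, 0], [0, 0, 0]],
  [[0, 0, 0], [0, 0, 0]],
  [[0, 0, 0], [0, 0, 0]],
  [[0, 0, 0], [0, 0, 0]],
])

```text
time: 6.35
tool_pos: [0.5038, 0.1703, 0.0797]
tool_rot: [3.141, -0.0, -0.014]
contact_force: [0.1, 0.1, -0.3]
opening: 0.0004
grip_force: 0.0
```

Request:
send_rows([
  [[0, 0, 0.02], [0, 0, 0]],
  [[0, 0, 0.02], [0, 0, 0]],
  [[0, 0, 0.02], [0, 0, 0]],
  [[0, 0, 0.02], [0, 0, 0]],
  [[0, 0, 0.02], [0, 0, 0]],
  [[0, 0, 0], [0, 0, 0]],
  [[0, 0, 0], [0, 0, 0]],
  [[0, 0, 0], [0, 0, 0]],
  [[0, 0, 0], [0, 0, 0]],
  [[0, 0, 0], [0, 0, 0]],
])

```text
time: 7.6
tool_pos: [0.5038, 0.1703, 0.0772]
tool_rot: [3.141, -0.0, -0.014]
contact_force: [-0.4, -1.8, 2.3]
opening: 0.0005
grip_force: 1.4
```

Request:
send_rows([
  [[0, -0.01, 0.02], [0, 0, 0]],
  [[0, 0, 0], [0, 0, 0]],
  [[0, -0.094, -0.048], [0, 0, 0]],
  [[0, -0.106, -0.044], [0, 0, 0]],
  [[0, -0.11, -0.036], [0, 0, 0]],
  [[0, -0.112, -0.024], [0, 0, 0]],
  [[0, -0.114, -0.016], [0, 0, 0]],
  [[0, 0, 0], [0, 0, 0]],
  [[0, 0, 0], [0, 0, 0]],
  [[0, 0, 0], [0, 0, 0]],
])

```text
time: 8.85
tool_pos: [0.5039, 0.184, 0.0809]
tool_rot: [-3.142, 0.0, -0.014]
contact_force: [0.4, -2.2, 1.1]
opening: 0.0005
grip_force: 0.7
```

Request:
send_rows([
  [[0, 0, 0.03], [0, 0, 0]],
  [[0, 0, 0], [0, 0, 0]],
  [[0, 0, 0], [0, 0, 0]],
  [[0, -0.06, 0], [0, 0, 0]],
  [[0, -0.06, 0], [0, 0, 0]],
  [[0, -0.06, 0], [0, 0, 0]],
  [[0, 0, 0], [0, 0, 0]],
  [[0, 0, 0], [0, 0, 0]],
  [[0, 0, 0], [0, 0, 0]],
  [[0, 0, 0], [0, 0, 0]],
])

```text
time: 10.1
tool_pos: [0.5042, 0.1891, 0.081]
tool_rot: [-3.14, -0.001, -0.014]
contact_force: [-3.3, 2.0, 7.7]
opening: 0.0005
grip_force: 4.0
```

```bash
python3 - <<'E'
from h import *
import prof
p,d=read_camera("scene"); prof.prof(p,d,"scene"); cv2.imwrite("pics/s1.png",p); np.save("s1.npy",d)
cv2.imwrite("pics/s1c.png",cv2.resize(p[205:305,195:310],None,fx=6,fy=6,interpolation=cv2.INTER_CUBIC))
E
```

```text
scene top
 y   -6   -4   -2    0    2    4    6    8   10   12   14   16   18   20   22   24   26   28   30   32   34   36   38   40   42   44   46   48   50
 g  161  143  132  130  130  131  132  132  134  133  132  131  130  131  134  143  153  162  167  168  162  147  125  100   86   85   84   80   77
 z   45   44   43   42   15   14   14   13   12   14   12   11   13   13   13   13   13   40   40   40   40   39   41   42   50   63   62   63   63
scene scale
 y   -6   -4   -2    0    2    4    6    8   10   12   14   16   18   20   22   24   26   28   30   32   34   36   38   40   42   44   46   48   50
 g   96  104  121  145  167  180  181  180  180  179  177  176  171  166  163  156  149  138  131  139  166  184  172  156  160  174  192  201  202
 z   38   37   35   35   32   31   30   30   30   32   32   33   33   36   38   38   40   40   38   35   35   36   35   35   35   34   35   36   36
scene scaleout
 y   -6   -4   -2    0    2    4    6    8   10   12   14   16   18   20   22   24   26   28   30   32   34   36   38   40   42   44   46   48   50
 g  102  108  118  126  142  155  160  165  163  164  165  169  175  177  178  170  159  143  139  147  148  148  134  115  110  117  133  151  162
 z   34   34   33   34   32   32   30   30   30   29   30   32   32   32   31   32   32   33   33   33   31   33   33   33   33   32   34   31   33
```

View pics/s1c.png

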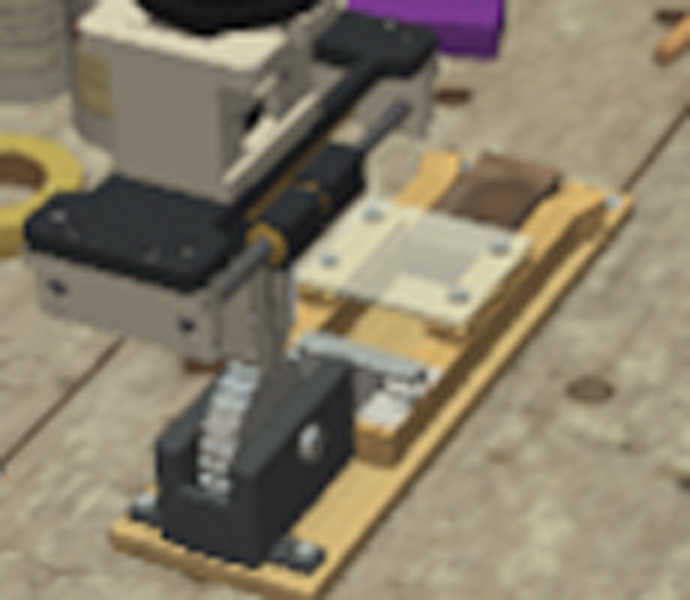

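The view shows the fingertip on top of the wheel, and the stop moved about 2 mm. The y force has turned forward, so the wheel is past the half-click. I'll finish this click, lift, and return to the start of the stroke.

Request:
send_rows([
  [[0, -0.1, 0.01], [0, 0, 0]],
  [[0, -0.1, 0.018], [0, 0, 0]],
  [[0, -0.1, 0.026], [0, 0, 0]],
  [[0, -0.05, 0.015], [0, 0, 0]],
  [[0, 0, 0], [0, 0, 0]],
  [[0, 0, -0.5], [0, 0, 0]],
  [[0, 0, -0.2], [0, 0, 0]],
  [[0, 0.5, 0], [0, 0, 0]],
  [[0, 0.5, 0], [0, 0, 0]],
  [[0, 0, 0], [0, 0, 0]],
])

```text
time: 11.4
tool_pos: [0.5037, 0.1708, 0.0956]
tool_rot: [3.141, 0.001, -0.016]
contact_force: [0.3, -0.0, -0.4]
opening: 0.0003
grip_force: 0.0
```

```bash
python3 - <<'E'
from h import *
import prof
p,d=read_camera("scene"); prof.prof(p,d,"scene"); print(robot.observe()["tool_pos"])
E
```

```text
scene top
 y   -6   -4   -2    0    2    4    6    8   10   12   14   16   18   20   22   24   26   28   30   32   34   36   38   40   42   44   46   48   50
 g  161  143  132  130  130  131  132  132  133  133  132  131  130  130  131  136  145  155  162  165  161  149  130  109   92   87   86   83   81
 z   45   44   43   42   16   12   12   14   13   12   12   12   14   14   12   12   12   17   40   40   41   41   41   41   51   63   64   63   63
scene scale
 y   -6   -4   -2    0    2    4    6    8   10   12   14   16   18   20   22   24   26   28   30   32   34   36   38   40   42   44   46   48   50
 g   96  104  121  145  167  180  181  180  179  178  179  179  174  167  163  157  160  155  142  134  148  164  162  155  160  174  192  200  201
 z   37   36   32   33   31   31   31   28   30   31   30   29   29   31   40   40   42   43   42   42   39   35   36   35   34   35   35   33   34
scene scaleout
 y   -6   -4   -2    0    2    4    6    8   10   12   14   16   18   20   22   24   26   28   30   32   34   36   38   40   42   44   46   48   50
 g  101  107  117  125  141  154  160  165  163  164  165  168  174  177  180  174  161  143  139  147  148  147  132  113  110  117  133  150  162
 z   32   35   32   33   32   32   31   32   32   30   31   30   30   32   33   33   33   35   33   33   32   33   34   35   35   30   32   31   31
[0.5037597  0.17138992 0.09564714]
```

One click gained: the stop's edge went from 25 to 29. Second stroke.

Request:
send_rows([
  [[0, 0, 0.4], [0, 0, 0]],
  [[0, 0, 0.34], [0, 0, 0]],
  [[0, 0, 0.044], [0, 0, 0]],
  [[0, 0, 0], [0, 0, 0]],
  [[0, -0.118, -0.056], [0, 0, 0]],
  [[0, -0.108, -0.038], [0, 0, 0]],
  [[0, -0.112, -0.029], [0, 0, 0]],
  [[0, -0.114, -0.019], [0, 0, 0]],
  [[0, -0.115, -0.009], [0, 0, 0]],
  [[0, -0.115, 0.001], [0, 0, 0]],
])

```text
time: 12.7
tool_pos: [0.5042, 0.1899, 0.081]
tool_rot: [-3.141, -0.001, -0.014]
contact_force: [-4.0, 2.6, 13.5]
opening: 0.0004
grip_force: 6.5
```

Request:
send_rows([
  [[0, -0.1, 0.014], [0, 0, 0]],
  [[0, -0.1, 0.02], [0, 0, 0]],
  [[0, -0.09, 0.024], [0, 0, 0]],
  [[0, 0, 0], [0, 0, 0]],
  [[0, 0, -0.5], [0, 0, 0]],
  [[0, 0, -0.2], [0, 0, 0]],
  [[0, 0.5, 0], [0, 0, 0]],
  [[0, 0.5, 0], [0, 0, 0]],
  [[0, 0, 0], [0, 0, 0]],
  [[0, 0, 0], [0, 0, 0]],
])

```text
time: 13.95
tool_pos: [0.5038, 0.1712, 0.0959]
tool_rot: [3.142, 0.0, -0.015]
contact_force: [-0.7, 0.1, 0.4]
opening: 0.0004
grip_force: 0.0
```

```bash
python3 - <<'E'
from h import *
import prof
p,d=read_camera("scene"); prof.prof(p,d,"scene"); print(robot.observe()["tool_pos"])
E
```

```text
scene top
 y   -6   -4   -2    0    2    4    6    8   10   12   14   16   18   20   22   24   26   28   30   32   34   36   38   40   42   44   46   48   50
 g  161  143  132  129  130  131  132  132  133  133  132  131  130  130  131  131  130  134  143  152  157  154  142  127  111   98   86   79   77
 z   45   44   42   42   14   13   11   13   12   12   13   13   13   13   13   12   13   13   12   16   41   41   42   43   50   61   62   63   63
scene scale
 y   -6   -4   -2    0    2    4    6    8   10   12   14   16   18   20   22   24   26   28   30   32   34   36   38   40   42   44   46   48   50
 g   96  104  120  144  167  180  181  180  179  178  182  187  192  192  187  175  165  157  152  151  139  125  113  113  143  172  194  201  201
 z   39   35   34   33   31   31   32   31   31   32   32   31   31   31   32   30   40   41   41   41   39   39   38   34   34   35   35   34   34
scene scaleout
 y   -6   -4   -2    0    2    4    6    8   10   12   14   16   18   20   22   24   26   28   30   32   34   36   38   40   42   44   46   48   50
 g  102  107  117  126  142  155  160  165  163  163  164  168  174  177  180  175  165  146  133  127  128  134  126  113  111  118  133  151  162
 z   37   34   32   33   29   29   33   32   30   29   31   31   31   29   32   32   32   33   32   32   33   34   32   32   34   30   31   32   33
[0.50383021 0.17144592 0.0959695 ]
```

Another click: the edge is at about 33. Third stroke.

Request:
send_rows([
  [[0, 0, 0.4], [0, 0, 0]],
  [[0, 0, 0.35], [0, 0, 0]],
  [[0, 0, 0.044], [0, 0, 0]],
  [[0, 0, 0], [0, 0, 0]],
  [[0, -0.118, -0.056], [0, 0, 0]],
  [[0, -0.108, -0.038], [0, 0, 0]],
  [[0, -0.112, -0.029], [0, 0, 0]],
  [[0, -0.114, -0.019], [0, 0, 0]],
  [[0, -0.115, -0.009], [0, 0, 0]],
  [[0, -0.115, 0.001], [0, 0, 0]],
])

```text
time: 15.25
tool_pos: [0.5042, 0.189, 0.0809]
tool_rot: [-3.141, -0.001, -0.014]
contact_force: [-3.5, 0.8, 13.7]
opening: 0.0005
grip_force: 7.2
```

Request:
send_rows([
  [[0, -0.1, 0.014], [0, 0, 0]],
  [[0, -0.1, 0.02], [0, 0, 0]],
  [[0, -0.09, 0.024], [0, 0, 0]],
  [[0, 0, 0], [0, 0, 0]],
  [[0, 0, -0.5], [0, 0, 0]],
  [[0, 0, -1], [0, 0, 0]],
  [[0, 1, -1], [0, 0, 0]],
  [[0, 1, 0], [0, 0, 0]],
  [[0, 1, 0], [0, 0, 0]],
  [[0, 0, 0], [0, 0, 0]],
])

```text
time: 16.5
tool_pos: [0.5031, 0.1196, 0.1409]
tool_rot: [3.141, 0.0, -0.016]
contact_force: [-0.4, -0.9, -0.7]
opening: 0.0005
grip_force: 0.0
```

```bash
python3 - <<'E'
from h import *
import prof
p,d=read_camera("scene"); prof.prof(p,d,"scene"); print(robot.observe()["tool_pos"])
cv2.imwrite("pics/s2c.png",cv2.resize(p[235:290,225:290],None,fx=11,fy=11,interpolation=cv2.INTER_CUBIC))
E
```

```text
scene top
 y   -6   -4   -2    0    2    4    6    8   10   12   14   16   18   20   22   24   26   28   30   32   34   36   38   40   42   44   46   48   50
 g  160  142  131  129  129  130  131  131  132  132  131  130  129  130  130  131  131  131  130  133  137  138  136  130  120  110   99   86   77
 z   44   44   43   40   15   13   14   13   13   12   13   14   14   12   12   12   13   13   12   13   14   17   42   44   53   62   61   62   62
scene scale
 y   -6   -4   -2    0    2    4    6    8   10   12   14   16   18   20   22   24   26   28   30   32   34   36   38   40   42   44   46   48   50
 g   95  103  120  144  165  178  179  179  178  177  180  185  191  196  198  192  183  170  161  157  151  146  134  122  135  162  183  195  200
 z   39   37   36   35   31   30   32   31   32   33   33   31   32   33   33   30   41   41   42   42   40   39   41   38   36   34   34   35   34
scene scaleout
 y   -6   -4   -2    0    2    4    6    8   10   12   14   16   18   20   22   24   26   28   30   32   34   36   38   40   42   44   46   48   50
 g  100  107  117  125  140  153  159  164  162  162  163  167  172  176  178  173  165  151  142  135  129  123  113  108  111  117  132  150  161
 z   34   34   32   34   33   33   31   30   29   30   29   32   32   30   32   32   32   34   33   33   32   33   33   32   33   34   34   33   32
[0.50310847 0.12049565 0.14092231]
```

View pics/s2c.png

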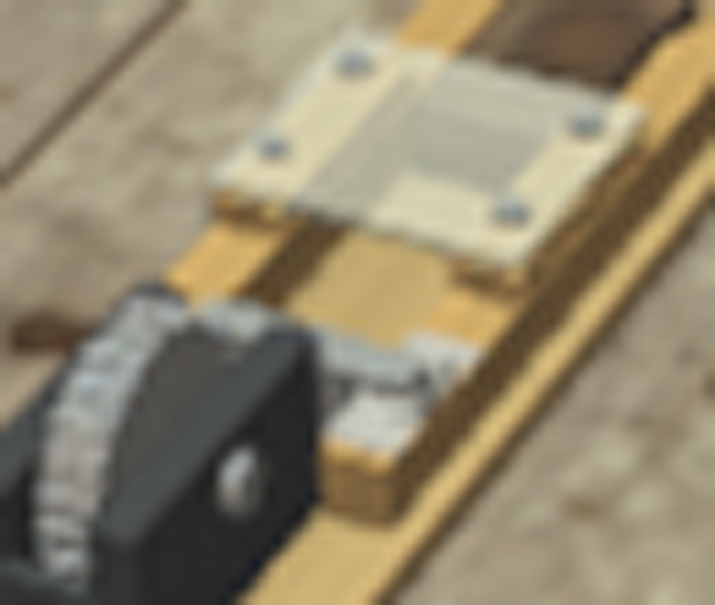

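The stop's edge is now at about 37 in the biased reading, which is click 4, and the pointer sits over the broad tick at about (425, 375). Next, go to the dowel.

Request:
send_rows([
  [[-0.1, 1, 0], [0, 0, 0]],
  [[-0.1, 1, 0], [0, 0, 0]],
  [[-0.1, 1, 0], [0, 0, 0]],
  [[-0.1, 1, 0], [0, 0, 0]],
  [[-0.1, 1, 0], [0, 0, 0]],
  [[-0.05, 1, 0], [0, 0, 0]],
  [[0, 1, 0], [0, 0, 0]],
  [[0, 1, 0], [0, 0, 0]],
  [[0, 1, 0], [0, 0, 0]],
  [[0, 1, 0], [0, 0, 0]],
])

```text
time: 17.8
tool_pos: [0.4862, -0.1288, 0.1409]
tool_rot: [-3.141, 0.0, -0.013]
contact_force: [0.0, -1.0, 0.1]
opening: 0.0006
grip_force: 0.0
```

Request:
send_rows([
  [[0, 1, 0.1], [0, 0, 0]],
  [[0, 1, 0.1], [0, 0, 0]],
  [[0, 1, 0.1], [0, 0, 0]],
  [[0, 1, 0.1], [0, 0, 0]],
  [[0, 1, 0.1], [0, 0, 0]],
  [[0, 1, 0.1], [0, 0, 0]],
  [[0, 1, 0.1], [0, 0, 0]],
  [[0, 1, 0.1], [0, 0, 0]],
  [[0, 0.3, 0.1], [0, 0, 0]],
  [[0, 0, 0], [0, 0, -0.1]],
], gripper=0)

```text
time: 19.05
tool_pos: [0.4826, -0.3369, 0.1181]
tool_rot: [-3.141, 0.0, 0.145]
contact_force: [0.0, 0.1, 0.2]
opening: 0.0458
grip_force: 0.0
```

Request:
send_rows([
  [[0, 0, 0.2], [0, 0, -0.105]],
  [[0, 0, 0.2], [0, 0, -0.105]],
  [[0, 0, 0.2], [0, 0, -0.105]],
  [[0, 0, 0.2], [0, 0, -0.105]],
  [[0, 0, 0.2], [0, 0, -0.105]],
  [[0, 0, 0.2], [0, 0, -0.105]],
  [[0, 0, 0.1], [0, 0, -0.105]],
  [[0, 0, 0.1], [0, 0, -0.105]],
  [[0, 0, 0], [0, 0, 0]],
  [[0, 0, 0], [0, 0, 0]],
])

```text
time: 20.3
tool_pos: [0.483, -0.3363, 0.0837]
tool_rot: [3.142, -0.0, 1.459]
contact_force: [-0.9, 0.2, -0.1]
opening: 0.046
grip_force: 0.0
```

```bash
python3 - <<'E'
from h import *
import prof
p,d=read_camera("top"); prof.prof(p,d,"top"); print(robot.observe()["tool_pos"],robot.observe()["tool_rot"])
cv2.imwrite("pics/t3.png",p)
E
```

```text
top top
 y   -6   -4   -2    0    2    4    6    8   10   12   14   16   18   20   22   24   26   28   30   32   34   36   38   40   42   44   46   48   50
 g  221  221  219  213  203  190  186  186  187  186  186  186  186  186  187  187  188  187  178  159  129  136  157  181  184  184  184  184  183
 z   46   47   47   47   46   13   14   11   13   12   12   12   13   14   12   12   13   13   13   13   17   31   38   41   42   42   43   44   22
top scale
 y   -6   -4   -2    0    2    4    6    8   10   12   14   16   18   20   22   24   26   28   30   32   34   36   38   40   42   44   46   48   50
 g  218  222  221  216  207  196  191  191  192  191  191  192  195  199  203  208  209  208  208  209  205  202  199  195  191  187  186  185  190
 z   45   45   46   53   53   34   31   31   33   30   33   33   35   35   35   34   34   34   34   31   33   33   36   39   45   45   44   42   42
top scaleout
 y   -6   -4   -2    0    2    4    6    8   10   12   14   16   18   20   22   24   26   28   30   32   34   36   38   40   42   44   46   48   50
 g  198  199  199  191  182  173  173  173  174  176  177  181  188  196  199  197  191  185  182  181  180  175  166  153  147  148  157  169  180
 z   39   35   40   34   34   33   32   32   28   28   23   23   31   34   35   34   33   29   29   35   35   33   33   34   33   33   40   36   38
[ 0.48298455 -0.33637149  0.08370337] [3.14148801e+00 8.08070529e-05 1.45995670e+00]
```

The top view agrees: the edge moved 12 mm, to click 4. Descend and grip the dowel.

Request:
send_rows([
  [[0, 0, 0.7], [0, 0, 0]],
  [[0, 0, 0.7], [0, 0, 0]],
  [[0, 0, 0.7], [0, 0, 0]],
  [[0, 0, 0.6], [0, 0, 0]],
  [[0, 0, 0.3], [0, 0, 0]],
  [[0, 0, 0.15], [0, 0, 0]],
  [[0, 0, 0.05], [0, 0, 0]],
  [[0, 0, 0], [0, 0, 0]],
  [[0, 0, 0], [0, 0, 0]],
  [[0, 0, 0], [0, 0, 0]],
])

```text
time: 21.6
tool_pos: [0.483, -0.3366, 0.0039]
tool_rot: [3.141, 0.0, 1.462]
contact_force: [-0.3, 0.5, 0.5]
opening: 0.0459
grip_force: 0.0
```

Request:
send_rows([
  [[0, 0, 0], [0, 0, 0]],
  [[0, 0, 0], [0, 0, 0]],
  [[0, 0, 0], [0, 0, 0]],
  [[0, 0, 0], [0, 0, 0]],
  [[0, 0, 0], [0, 0, 0]],
  [[0, 0, 0], [0, 0, 0]],
  [[0, 0, -0.4], [0, 0, 0]],
  [[0, 0, -0.8], [0, 0, 0]],
  [[0, 0, -0.8], [0, 0, 0]],
  [[0, 0, 0], [0, 0, 0]],
], gripper=-1, force=30)

```text
time: 22.85
tool_pos: [0.4839, -0.3373, 0.0556]
tool_rot: [3.138, 0.002, 1.462]
contact_force: [1.0, -0.2, -0.7]
opening: 0.0115
grip_force: 30.0
```

```bash
python3 - <<'E'
from h import *
p,d=read_camera("scene"); p2,d2=read_camera("top")
a=cv2.resize(p[150:290,230:370],None,fx=2.8,fy=2.8); b=cv2.resize(p2[170:250,170:410],None,fx=1.65,fy=1.65)
cv2.imwrite("pics/s4.png",cv2.resize(p[130:280,240:390],None,fx=4,fy=4,interpolation=cv2.INTER_CUBIC)); cv2.imwrite("pics/t4.png",p2); np.save("t4.npy",d2); cv2.imwrite("pics/s4f.png",p); np.save("s4.npy",d)
W=cloud("scene",d)
hsv=cv2.cvtColor(p,cv2.COLOR_BGR2HSV)
m=(hsv[...,1]>100)&(hsv[...,0]<22)&(W[...,2]>.03)&(W[...,2]<.08)&(W[...,1]<-.18)&(W[...,1]>-.46)&(abs(W[...,0]-.48)<.06)
Q=W[m]; print(len(Q)); 
c=Q.mean(0);U,S,V=np.linalg.svd(Q-c); t=(Q-c)@V[0]; print(c,V[0],t.min(),t.max(), c+V[0]*t.min(), c+V[0]*t.max())
print(robot.observe()["tool_pos"],robot.observe()["tool_rot"],robot.observe()["opening"])
E
```

```text
89
[ 0.48581494 -0.28525127  0.06134533] [ 0.10564017  0.99437405 -0.00777191] -0.12376765025352784 0.0687793639760333 [ 0.4727401  -0.40832261  0.06230724] [ 0.4930808  -0.21685886  0.06081079]
[ 0.48280089 -0.33631585  0.05353876] [3.14153769e+00 1.06558300e-04 1.46245931e+00] 0.010983902693580348
```

View pics/s4.png

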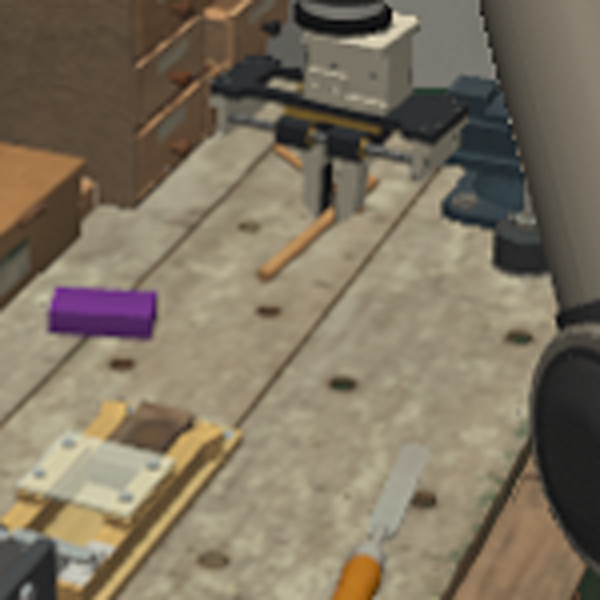

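The picture shows the dowel held level, its front end at about (265, 272). It reaches 118 mm ahead of the TCP. Turn it to the channel's axis and bring it behind the blank.

Request:
send_rows([
  [[0, 0.4, 0], [0, 0, -0.059]],
  [[0.2, 0.44, 0], [0, 0, 0]],
  [[0.9, 0, 0.3], [0, 0, 0]],
  [[0.9, 0, 0.3], [0, 0, 0]],
  [[0.9, 0, 0.3], [0, 0, 0]],
  [[0.9, 0, 0.28], [0, 0, 0]],
  [[0.9, 0, 0], [0, 0, 0]],
  [[0.6, 0, 0], [0, 0, 0]],
  [[0.3, 0, 0], [0, 0, 0]],
  [[0, 0, 0], [0, 0, 0]],
])

```text
time: 24.2
tool_pos: [0.5063, -0.1976, 0.0244]
tool_rot: [3.141, 0.001, 1.556]
contact_force: [0.3, -0.4, 0.2]
opening: 0.0106
grip_force: 30.0
```

```bash
python3 - <<'E'
from h import *
p,d=read_camera("scene"); p2,d2=read_camera("top")
W=cloud("scene",d); pose=np.load("jig.npy"); pose[1]+=.0015
o=robot.observe(); print(o["tool_pos"],o["tool_rot"],o["contact_force"],w2jig([o["tool_pos"]],pose))
cv2.imwrite("pics/t5.png",p2)
a=cv2.resize(p[175:265,250:350],None,fx=4,fy=4,interpolation=cv2.INTER_CUBIC); b=cv2.resize(p2[180:240,225:325],None,fx=4,fy=4,interpolation=cv2.INTER_CUBIC)
cv2.imwrite("pics/m5.png",np.vstack([a[:350],b]))
for n,dd,pp in(("scene",d,p),("top",d2,p2)):
    W=cloud(n,dd); J=w2jig(W.reshape(-1,3),pose); hsv=cv2.cvtColor(pp,cv2.COLOR_BGR2HSV).reshape(-1,3)
    m=(J[:,2]>.022)&(J[:,2]<.04)&(J[:,1]<-.145)&(J[:,1]>-.262)&(abs(J[:,0])<.03)
    Q=J[m]; 
    for lo in range(-260,-140,20):
        s=Q[(Q[:,1]>lo/1e3)&(Q[:,1]<lo/1e3+.02)]
        if len(s): print(n,lo,len(s),np.round(s.mean(0)*1e3,1))
    print("max y",Q[:,1].max() if len(Q) else None)
E
```

```text
[ 0.50629808 -0.19829239  0.02430512] [3.14092562e+00 6.26059906e-04 1.55479346e+00] [-0.14044862  1.16962297 -0.5658472 ] [[ 0.00812037 -0.28321024  0.02430512]]
scene -260 14 [   4.8 -249.9   29.6]
scene -240 21 [   4.6 -228.    29.9]
scene -220 15 [   5.2 -208.8   29.8]
scene -200 17 [   4.4 -190.2   29.6]
scene -180 24 [   5.4 -169.9   28.6]
scene -160 1 [  10.6 -145.    31.3]
max y -0.14501006774073583
top -260 16 [   7.  -246.4   33.1]
top -240 1 [   3.7 -239.    26.5]
top -220 5 [   9.4 -204.2   31.8]
top -200 32 [   6.6 -190.    32.2]
top -180 20 [   6.4 -171.9   31.6]
max y -0.16628282345378537
```

View pics/m5.png

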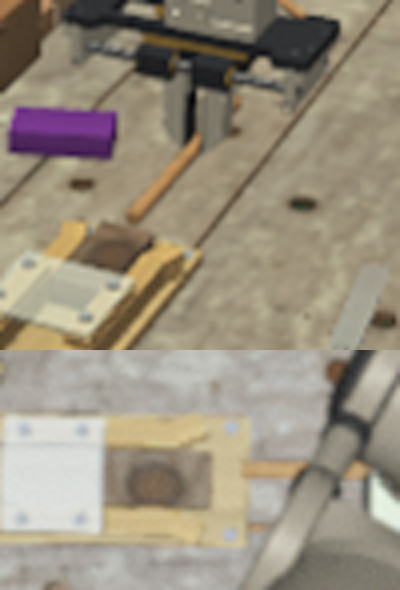

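My sideways sign was wrong: in the combined picture the dowel is about 7.5 mm to +x of the blank's centre line. Its tip is about 20 mm short of the blank. I'll correct that and then feed.

Request:
send_rows([
  [[0, -0.3, 0], [0, 0, 0]],
  [[0.3, 0, 0], [0, 0, 0]],
  [[0.3, 0, 0], [0, 0, 0]],
  [[0.1, 0, 0], [0, 0, 0]],
  [[0.1, 0, 0], [0, 0, 0]],
  [[0.1, 0, 0], [0, 0, 0]],
  [[0.2, 0, 0], [0, 0, 0]],
  [[0.3, 0, 0], [0, 0, 0]],
  [[0.3, 0, 0], [0, 0, 0]],
  [[0.3, 0, 0], [0, 0, 0]],
])

```text
time: 25.55
tool_pos: [0.4993, -0.147, 0.0241]
tool_rot: [-3.142, 0.0, 1.555]
contact_force: [0.1, -0.6, 0.4]
opening: 0.0108
grip_force: 30.0
```

```bash
cat > m.py <<'E'
from h import *
p2,d2=read_camera("top"); pose=np.load("jig.npy"); pose[1]+=.0015
o=robot.observe(); print("tcp jig",np.round(w2jig([o["tool_pos"]],pose)*1e3,1),o["tool_rot"],np.round(o["contact_force"],1),o["opening"])
cv2.imwrite("pics/t%d.png"%(o["time"]*100),p2)
J=w2jig(cloud("top",d2).reshape(-1,3),pose)
s=J[(abs(J[:,0])<.012)&(J[:,2]>.008)&(J[:,2]<.06)]; s=s[np.argsort(s[:,1])]
for lo in range(-180,50,5):
    q=s[(s[:,1]>=lo/1e3)&(s[:,1]<(lo+5)/1e3)]
    if len(q): print(lo,"%.0f"%(np.median(q[:,2])*1e3),end=" | ")
# blank front edge in gap between guard and stop
print()
E
python3 m.py
```

```text
tcp jig [[ 2.000e-01 -2.312e+02  2.400e+01]] [-3.14114573e+00 -4.57349094e-04  1.55568695e+00] [-0.8  1.1  0.3] 0.010820417095659677
-180 31 | -175 30 | -155 14 | -150 12 | -145 30 | -140 31 | -135 29 | -130 14 | -125 14 | -120 21 | -115 36 | -110 34 | -105 37 | -100 34 | -95 35 | -90 35 | -85 34 | -80 34 | -75 34 | -70 44 | -65 47 | -60 47 | -55 47 | -50 46 | -45 48 | -40 45 | -35 46 | -30 46 | -25 47 | -20 46 | -15 46 | -10 46 | -5 46 | 5 13 | 10 12 | 15 13 | 20 13 | 25 13 | 30 12 | 35 39 | 40 43 | 45 43 |
```

Feeding works: the blank's rear is at about -115. Continue.

Request:
send_rows([
  [[0.26, 0, 0], [0, 0, 0]],
  [[0.26, 0, 0], [0, 0, 0]],
  [[0.26, 0, 0], [0, 0, 0]],
  [[0.26, 0, 0], [0, 0, 0]],
  [[0.26, 0, 0], [0, 0, 0]],
  [[0.26, 0, 0], [0, 0, 0]],
  [[0.26, 0, 0], [0, 0, 0]],
  [[0.26, 0, 0], [0, 0, 0]],
  [[0.14, 0, 0], [0, 0, 0]],
  [[0.08, 0, 0], [0, 0, 0]],
])

```text
time: 26.85
tool_pos: [0.5003, -0.0899, 0.0241]
tool_rot: [3.142, 0.0, 1.555]
contact_force: [-1.0, -0.3, -0.4]
opening: 0.0111
grip_force: 30.0
```

```bash
python3 m.py
```

```text
tcp jig [[   0.5 -174.8   24.1]] [-3.14157706e+00  3.33984383e-06  1.55521946e+00] [ 0.6  0.3 -0.7] 0.011017199131088572
-125 11 | -120 12 | -115 13 | -110 15 | -105 8 | -80 12 | -75 27 | -70 47 | -65 46 | -60 45 | -55 46 | -50 46 | -45 49 | -40 46 | -35 46 | -30 47 | -25 45 | -20 47 | -15 46 | -10 46 | -5 47 | 0 34 | 5 33 | 10 35 | 15 35 | 20 33 | 25 13 | 30 12 | 35 38 | 40 41 | 45 43 |
```

The blank's front is at about 24, leaving a gap of about 12 mm. Creep forward.

Request:
send_rows([
  [[0.06, 0, 0], [0, 0, 0]],
  [[0.06, 0, 0], [0, 0, 0]],
  [[0.06, 0, 0], [0, 0, 0]],
  [[0.05, 0, 0], [0, 0, 0]],
  [[0.04, 0, 0], [0, 0, 0]],
  [[0.03, 0, 0], [0, 0, 0]],
  [[0.03, 0, 0], [0, 0, 0]],
  [[0.02, 0, 0], [0, 0, 0]],
  [[0, 0, 0], [0, 0, 0]],
  [[0, 0, 0], [0, 0, 0]],
])

```text
time: 28.15
tool_pos: [0.5003, -0.0813, 0.0241]
tool_rot: [-3.142, 0.0, 1.555]
contact_force: [0.2, 0.4, -0.1]
opening: 0.0111
grip_force: 30.0
```

```bash
python3 m.py; python3 - <<'E'
import sys; sys.argv=['x']
from h import *
import prof
p,d=read_camera("top"); prof.prof(p,d,"top")
E
```

```text
tcp jig [[   0.5 -166.4   24.1]] [3.14158132e+00 4.14969732e-05 1.55511755e+00] [-0.6 -0.1 -1. ] 0.0110822981577617
-110 12 | -105 12 | -100 13 | -95 16 | -70 45 | -65 46 | -60 46 | -55 47 | -50 47 | -45 49 | -40 48 | -35 46 | -30 46 | -25 46 | -20 46 | -15 48 | -10 45 | -5 46 | 0 34 | 5 36 | 10 34 | 15 35 | 20 34 | 25 34 | 30 35 | 35 34 | 40 42 | 45 40 | 
top top
 y   -6   -4   -2    0    2    4    6    8   10   12   14   16   18   20   22   24   26   28   30   32   34   36   38   40   42   44   46   48   50
 g  201  202  200  186  159  123  107  108  118  128  134  135  132  129  129  131  136  143  143  135  119  133  157  180  183  183  183  182  182
 z   46   46   47   46   46   37   35   35   35   34   33   34   35   34   34   35   34   34   34   35   19   32   37   43   42   41   41   43   22
top scale
 y   -6   -4   -2    0    2    4    6    8   10   12   14   16   18   20   22   24   26   28   30   32   34   36   38   40   42   44   46   48   50
 g  217  219  220  215  206  194  191  190  191  191  191  192  194  198  203  206  208  209  208  208  204  200  197  195  190  186  184  185  190
 z   45   45   46   47   47   36   31   31   33   30   31   31   33   35   35   34   34   36   36   34   34   34   34   42   42   42   41   41   41
top scaleout
 y   -6   -4   -2    0    2    4    6    8   10   12   14   16   18   20   22   24   26   28   30   32   34   36   38   40   42   44   46   48   50
 g  197  199  197  191  183  173  172  173  175  175  176  181  188  194  197  195  190  184  180  179  181  174  164  152  146  148  156  167  178
 z   41   38   40   39   39   30   29   29   29   27   29   29   34   30   31   33   30   27   27   32   34   35   35   32   38   38   35   31   34
```

Request:
send_rows([
  [[0.02, 0, 0], [0, 0, 0]],
  [[0.02, 0, 0], [0, 0, 0]],
  [[0.02, 0, 0], [0, 0, 0]],
  [[0.01, 0, 0], [0, 0, 0]],
  [[0.01, 0, 0], [0, 0, 0]],
  [[0, 0, 0], [0, 0, 0]],
  [[0, 0, 0], [0, 0, 0]],
  [[0, 0, 0], [0, 0, 0]],
  [[0, 0, 0], [0, 0, 0]],
  [[0, 0, 0], [0, 0, 0]],
])

```text
time: 29.5
tool_pos: [0.5004, -0.0794, 0.0241]
tool_rot: [-3.142, 0.0, 1.555]
contact_force: [-0.4, 0.3, 0.2]
opening: 0.0112
grip_force: 30.0
```

Request:
send_rows([
  [[0.01, 0, 0], [0, 0, 0]],
  [[0.01, 0, 0], [0, 0, 0]],
  [[0.01, 0, 0], [0, 0, 0]],
  [[0, 0, 0], [0, 0, 0]],
  [[0, 0, 0], [0, 0, 0]],
  [[0, 0, 0], [0, 0, 0]],
  [[0, 0, 0], [0, 0, 0]],
  [[0, 0, 0], [0, 0, 0]],
  [[0, 0, 0], [0, 0, 0]],
  [[0, 0, 0], [0, 0, 0]],
])

```text
time: 30.75
tool_pos: [0.5004, -0.0786, 0.0241]
tool_rot: [3.142, 0.0, 1.555]
contact_force: [-0.5, -0.3, -0.9]
opening: 0.0109
grip_force: 30.0
```

Request:
send_rows([
  [[0.01, 0, 0], [0, 0, 0]],
  [[0.01, 0, 0], [0, 0, 0]],
  [[0.01, 0, 0], [0, 0, 0]],
  [[0.01, 0, 0], [0, 0, 0]],
  [[0, 0, 0], [0, 0, 0]],
  [[0, 0, 0], [0, 0, 0]],
  [[0, 0, 0], [0, 0, 0]],
  [[0, 0, 0], [0, 0, 0]],
  [[0, 0, 0], [0, 0, 0]],
  [[0, 0, 0], [0, 0, 0]],
])

```text
time: 32.0
tool_pos: [0.5004, -0.0776, 0.0241]
tool_rot: [3.142, 0.0, 1.555]
contact_force: [0.1, 0.2, -0.4]
opening: 0.0109
grip_force: 30.0
```

```bash
python3 - <<'E'
from h import *
import prof
p,d=read_camera("top"); prof.prof(p,d,"top"); p,d=read_camera("scene"); prof.prof(p,d,"scene"); print(robot.observe()["contact_force"])
E
```

```text
top top
 y   -6   -4   -2    0    2    4    6    8   10   12   14   16   18   20   22   24   26   28   30   32   34   36   38   40   42   44   46   48   50
 g  201  202  200  186  161  126  107  102  105  112  121  129  135  135  132  130  130  133  134  133  127  140  159  179  183  184  183  183  182
 z   45   48   46   46   45   35   34   35   34   37   36   35   34   35   35   36   34   34   34   34   35   34   36   44   43   42   41   43   20
top scale
 y   -6   -4   -2    0    2    4    6    8   10   12   14   16   18   20   22   24   26   28   30   32   34   36   38   40   42   44   46   48   50
 g  217  220  219  214  206  195  191  190  191  190  190  192  194  198  203  207  208  208  207  207  204  201  197  195  190  186  183  185  189
 z   43   47   47   45   45   31   33   33   34   33   32   32   36   35   35   32   31   31   31   33   31   31   31   41   37   37   42   41   41
top scaleout
 y   -6   -4   -2    0    2    4    6    8   10   12   14   16   18   20   22   24   26   28   30   32   34   36   38   40   42   44   46   48   50
 g  197  198  197  190  182  172 
[... 969 characters left out ...]
  163  159  153  148  136  124  137  164  185  197  202
 z   40   35   33   34   30   31   31   30   32   32   32   33   33   32   32   32   42   43   41   41   41   40   41   38   36   35   35   32   32
scene scaleout
 y   -6   -4   -2    0    2    4    6    8   10   12   14   16   18   20   22   24   26   28   30   32   34   36   38   40   42   44   46   48   50
 g  101  107  117  126  142  154  160  164  163  163  164  168  174  177  180  175  167  152  143  137  131  124  115  109  111  118  133  151  162
 z   34   34   34   33   33   33   31   31   31   31   31   32   32   30   33   31   31   31   32   32   32   34   33   32   32   34   34   31   34
[ 0.14143825 -0.12967943  0.39872235]
```

Almost touching, and the stop hasn't moved. Small steps until I feel the contact.

Request:
send_rows([
  [[0.01, 0, 0], [0, 0, 0]],
  [[0.01, 0, 0], [0, 0, 0]],
  [[0.01, 0, 0], [0, 0, 0]],
  [[0, 0, 0], [0, 0, 0]],
  [[0, 0, 0], [0, 0, 0]],
  [[0, 0, 0], [0, 0, 0]],
  [[0, 0, 0], [0, 0, 0]],
  [[0, 0, 0], [0, 0, 0]],
  [[0, 0, 0], [0, 0, 0]],
  [[0, 0, 0], [0, 0, 0]],
])

```text
time: 33.35
tool_pos: [0.5004, -0.0768, 0.0241]
tool_rot: [-3.142, 0.0, 1.555]
contact_force: [0.2, 0.6, 0.6]
opening: 0.0107
grip_force: 30.0
```

```bash
python3 - <<'E'
from h import *
f=[]
for i in range(2): read_camera("top"); f.append(robot.observe()["contact_force"])
print(np.mean(f,0))
E
```

```text
[-0.11795203  0.2436511   0.7111122 ]
```

Request:
send_rows([
  [[0.01, 0, 0], [0, 0, 0]],
  [[0.01, 0, 0], [0, 0, 0]],
  [[0.01, 0, 0], [0, 0, 0]],
  [[0, 0, 0], [0, 0, 0]],
  [[0, 0, 0], [0, 0, 0]],
  [[0, 0, 0], [0, 0, 0]],
  [[0, 0, 0], [0, 0, 0]],
  [[0, 0, 0], [0, 0, 0]],
  [[0, 0, 0], [0, 0, 0]],
  [[0, 0, 0], [0, 0, 0]],
])

```text
time: 34.7
tool_pos: [0.5006, -0.0766, 0.0242]
tool_rot: [3.141, 0.001, 1.555]
contact_force: [-0.1, -5.4, -0.1]
opening: 0.011
grip_force: 30.0
```

Contact at 5.4 N, well under 20 N. Draw the dowel straight out and lay it down.

Request:
send_rows([
  [[-0.03, 0, 0], [0, 0, 0]],
  [[-0.05, 0, 0], [0, 0, 0]],
  [[-0.1, 0, 0], [0, 0, 0]],
  [[-0.4, 0, 0], [0, 0, 0]],
  [[-0.8, 0, 0], [0, 0, 0]],
  [[-1, 0, 0], [0, 0, 0]],
  [[-1, 0, 0], [0, 0, 0]],
  [[-1, 0, 0], [0, 0, 0]],
  [[-1, 0, 0], [0, 0, 0]],
  [[-1, 0, 0], [0, 0, 0]],
])

```text
time: 35.95
tool_pos: [0.4975, -0.2379, 0.0241]
tool_rot: [3.141, 0.0, 1.554]
contact_force: [0.4, 0.2, -1.0]
opening: 0.0109
grip_force: 30.0
```

Request:
send_rows([
  [[-0.9, 0, 0], [0, 0, 0]],
  [[-0.3, 0, 0], [0, 0, 0]],
  [[0, 0, 0.3], [0, 0, 0]],
  [[0, 0, 0.2], [0, 0, 0]],
  [[0, 0, 0.14], [0, 0, 0]],
  [[0, 0, 0.08], [0, 0, 0]],
  [[0, 0, 0.04], [0, 0, 0]],
  [[0, 0, 0.03], [0, 0, 0]],
  [[0, 0, 0], [0, 0, 0]],
  [[0, 0, 0], [0, 0, 0]],
])

```text
time: 37.2
tool_pos: [0.4975, -0.2656, 0.0044]
tool_rot: [3.141, 0.0, 1.555]
contact_force: [-0.1, -1.1, 0.1]
opening: 0.0112
grip_force: 30.0
```

```bash
python3 - <<'E'
from h import *
import prof
p,d=read_camera("top"); prof.prof(p,d,"top"); p,d=read_camera("scene"); prof.prof(p,d,"scene"); o=robot.observe(); print(o["tool_pos"],o["contact_force"],o["time"])
E
```

```text
top top
 y   -6   -4   -2    0    2    4    6    8   10   12   14   16   18   20   22   24   26   28   30   32   34   36   38   40   42   44   46   48   50
 g  203  203  201  188  163  128  109  103  104  109  118  127  135  137  135  132  130  133  134  134  130  143  161  181  184  184  183  183  182
 z   46   45   45   47   47   35   33   33   36   34   36   35   34   36   36   33   36   35   35   33   34   34   35   42   42   42   42   44   21
top scale
 y   -6   -4   -2    0    2    4    6    8   10   12   14   16   18   20   22   24   26   28   30   32   34   36   38   40   42   44   46   48   50
 g  218  222  221  216  207  196  192  192  194  193  192  192  195  200  205  208  209  209  209  209  208  206  202  196  190  187  185  185  190
 z   45   49   44   45   45   35   29   29   30   35   35   35   35   32   32   34   36   36   36   31   34   34   32   40   40   40   42   44   44
top scaleout
 y   -6   -4   -2    0    2    4    6    8   10   12   14   16   18   20   22   24   26   28   30   32   34   36   38   40   42   44   46   48   50
 g  199  200  198  192  183  172 
[... 1012 characters left out ...]
78  191  197
 z   38   35   35   32   32   32   33   31   31   30   30   31   31   31   32   32   39   40   44   43   40   42   41   38   37   33   33   34   34
scene scaleout
 y   -6   -4   -2    0    2    4    6    8   10   12   14   16   18   20   22   24   26   28   30   32   34   36   38   40   42   44   46   48   50
 g   99  105  115  123  139  151  157  161  160  160  161  164  170  173  175  170  163  149  140  133  127  121  112  107  109  115  131  148  159
 z   36   35   33   35   31   31   31   31   31   32   32   33   33   30   32   31   32   32   32   32   32   34   33   34   35   32   33   32   33
[ 0.49751343 -0.26564562  0.00443181] [-0.07487483  0.28741584 -0.41213119] 37.3
```

The stop keeps its setting and the blank rests against it. Release, lift, and do a last check.

Request:
send_rows([
  [[0, 0, 0], [0, 0, 0]],
  [[0, 0, 0], [0, 0, 0]],
  [[0, 0, 0], [0, 0, 0]],
  [[0, 0, 0], [0, 0, 0]],
  [[0, 0, 0], [0, 0, 0]],
  [[0, 0, -0.2], [0, 0, 0]],
  [[0, 0, -0.6], [0, 0, 0]],
  [[0, 0, -1], [0, 0, 0]],
  [[0, 0, -1], [0, 0, 0]],
  [[0, 0, -1], [0, 0, 0]],
], gripper=-0.2)

```text
time: 38.55
tool_pos: [0.4976, -0.2657, 0.1014]
tool_rot: [3.141, 0.001, 1.555]
contact_force: [-0.3, -0.1, 0.6]
opening: 0.0367
grip_force: 0.0
```

Request:
send_rows([
  [[-0.5, 0, -1], [0, 0, 0]],
  [[-1, 0, -0.5], [0, 0, 0]],
  [[-1, 0, 0], [0, 0, 0]],
  [[-1, 0, 0], [0, 0, 0]],
  [[-1, 0, 0], [0, 0, 0]],
  [[-1, 0, 0], [0, 0, 0]],
  [[-1, 0, 0], [0, 0, 0]],
  [[0, 0, 0], [0, 0, 0]],
  [[0, 0, 0], [0, 0, 0]],
  [[0, 0, 0], [0, 0, 0]],
])

```text
time: 39.8
tool_pos: [0.4952, -0.427, 0.1373]
tool_rot: [3.142, -0.0, 1.556]
contact_force: [-0.2, 0.2, 0.8]
opening: 0.0367
grip_force: 0.0
```

```bash
python3 - <<'E'
from h import *
p,d=read_camera("top"); o=robot.observe(); print(o["tool_pos"],o["contact_force"],o["time"],o["opening"])
cv2.imwrite("pics/t9.png",cv2.resize(p[90:300,80:440],None,fx=2.2,fy=2.2,interpolation=cv2.INTER_CUBIC))
E
```

```text
[ 0.49519329 -0.42713344  0.13723717] [-0.56830901 -0.64713739 -0.46891799] 39.85 0.03683065835741921
```

View pics/t9.png

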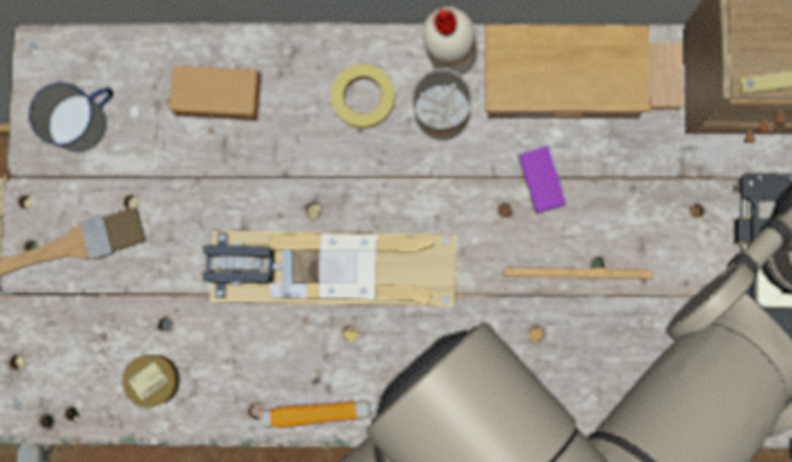

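The last picture shows the blank against the stop at about (305, 265). The dowel lies flat on the bench at (505–650, 272), clear of the jig, and the tape, sanding block and tin are where they were.

```bash
python3 -c "
from cell import robot
print(robot.hand_in())"
```

```text
the job is handed in; nothing more can be done
None
```

The job is handed in at about 40 s of the 64 s allowed: by the camera images the stop is at the long line (click 4), the blank rests against it after about 5 N of contact, the dowel lies flat on the bench off the jig, and the tape, sanding block and tin were not disturbed.

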